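Pop the sensor bay open and load the cartridge

TASK

Load the tall white sensor cartridge into the black test unit: press the round latch button gently, only until the lid lets go and without forcing it against its stop, and let the lid spring fully open by itself without touching it. Then push the cartridge gently but fully home, upright in the socket in the bay, and let go; leave the lid open and everything else on the bench where it is.

Things in the scene. Friction and masses are not known exactly. Their poses are not given: they have to be found in the camera images.
- unit: Test unit fixed to the bench: black case 160 mm deep (its x), 300 wide (y), 100 high. Origin: centre of its underside, z up. Its -y part (115 mm) is a solid console with the latch button on top; the rest is an open-topped bay (130 mm along x, y = -35 to +110, walls 100 and floor 20 mm above the bench) under the lid, holding the socket and, at the console wall, a latch hook 9 mm long.
- latch_base (a point): Point on the console's flat top, 100 mm above the bench, on the vertical axis of the latch button; it does not move with the button. The button, a grey mushroom cap 32 mm across, is screwed in to a different height on every unit: unpressed, its face stands anywhere from 11 to 27 mm above this point. The lid's free edge is 60 mm from this axis.
- latch (a joint): Press travel of the button, straight down, in m: 0 out, 0.007 at its hard stop. The lid is let go after about 4.5 to 5.5 mm. The return spring takes about 2.5 N at first and 6.5 N at the stop; more than 18 N damages the mechanism. Even fully pressed the face stays at least 4 mm above the console.
- lid (a joint): Angle of the sprung lid in rad: 0 shut, 1.9 fully open. A grey plate 146 mm (unit x) by 155 (unit y), 6 thick, lying on the bay's rim; hinge along the unit's x at y = +115 mm, 100 mm above the bench; its free edge, on the console side, swings up and over to +y. Unlatched, it opens to 1.9 by itself in about 2 s and stays there, leaning back beyond upright.
- socket (a point): Centre of the mouth of the round vertical hole in the aluminium block in the bay, 50 mm above the bench, at y = +35 mm in the unit; axes as the unit's. Hole 38.5 mm wide, 22 deep, slightly chamfered. Two sprung balls in its wall brake the cartridge: it stops well short under its own weight, must be pushed home with roughly 3 to 10 N, and then stays. More than 25 N of push is too much.
- cartridge_mid (a point): Centre of the sensor cartridge, 35 mm above its underside (z along its axis, up). White plastic, about 120 g, 70 mm high, standing upright on the bench: foot 36 mm wide and 30 high (tapered to 27 over its lowest 10 mm), above it a plain round grip 24 mm wide. Fully home in the socket, its underside on the hole's floor, this point is 13 mm above socket.
- blank_plug: blanking plug, white: squat disc 56 mm wide and 22 mm high with a knob 26 mm wide up to 45 mm; too big for the socket (bystander); origin at the centre of its underside
- demand_valve: black demand valve 66 mm wide, 55 mm high, brass spout (bystander); origin at the centre of its underside
- wrench: steel wrench 160 mm long lying flat (bystander)
- grease: small amber jar with a black cap, 50 mm wide, 50 mm high (bystander); origin at the centre of its underside
- gauge: round black pressure gauge 62 mm wide, 26 mm thick, lying face up (bystander); origin at the centre of its underside
- spray: blue bottle 64 mm wide, 170 mm high (bystander); origin at the centre of its underside
Mind the look-alikes: they are no part of the job. Leave any red or turquoise look-alike of the part that bears cartridge_mid alone.

How it is judged:
By the outcome, as a careful person would: the job done as asked, in the order asked, and still so for the second after the job is handed in, with the robot touching nothing.
It also fails if it takes over 61 s, if anything falls off the work surface, if the arm or the gripper's body presses on something with over 40 N, if the wrist force passes 120 N, or if a joint passes its speed limit or range.

ROBOT

A 6-joint arm with a two-finger parallel gripper is mounted at the origin on the work surface. World frame = base frame: x ahead of the robot, y to its left, z up, the work surface at z = 0. Lengths are in m, angles in degrees, forces in N, time in s.
With the tool pointing down it reaches from about 0.225 to 0.725 m from the base axis. Payload 3.1 kg.
Tool frame: the origin (TCP) lies midway between the tips of the shut fingers; the grasp point (between the pads) lies 19 mm behind it; z points along the fingers, y is the line along which they close (so a half turn about z gives the same grasp; the last joint's range is limited). The gripper opens to 85 mm and grips with 20 to 120 N. Pads are 22 mm wide; open, the fingers measure 114 mm over their backs; the gripper's body (76 mm by 85 mm) begins 54 mm behind the grasp point. The pads swing forward as they close: fully open they stand 13 mm farther back than shut.
Start: joints at [-77.682, 2.75, 5.684, 92.934, 0, 82.678], TCP at [0.176, -0.494, 0.231] pointing down, gripper open.
Joint ranges: [-166.93, 166.93], [-56.73, 111.36], [-69.38, 81.34], [-121.58, 131.49], [-85.45, 84.26], [-180, 180]. Speed limits (degrees/s): [159.86, 159.86, 180, 180, 180, 180].

INTERFACE

Orientations are given as a 3x3 rotation matrix whose columns are the frame's x, y, z axes.
In Python, from cell import readout, viewer, ticket, finder gives the robot as it stands.
- The arm moves only by the tool step_arm, never from a script. Its argument "steps" is a list of rows, each an object of numbers: "claw": the closure, from -1 (fully open) to 1 (shut), so that 0 is half open; "tx", "ty", "tz": the shift along the world's x, y, z in units of 0.75 m (1.0 is 0.75 m); "rx", "ry", "rz": the turn, a rotation vector about the world's x, y, z in units of 45 degrees (1.0 is 45 degrees). In form: [{"claw": .., "tx": .., "ty": .., "tz": .., "rx": .., "ry": .., "rz": ..}, ...]. A call has 1 to 12 rows; each row shifts and turns the commanded pose from where the row before left it; what a row does not reach is not made up. A row lasts 1/10 s, in which the tool goes at most 50 mm and 8.59 degrees, less where a joint would pass 70% of its speed; a pose out of reach is approached as far as the arm can. A call with a number of a shift or a turn outside -1 to 1 is refused whole. A call with a gripper value outside its range is refused whole. The fingers move at their own pace and stop on an object; "newtons" is the grip in N (left out, the last holds). Time passes only in rows, so rows that do not move let the fingers close. It gives the time, the measured TCP pose, the force, the opening and the grip force at its end, in the units of the state.
- readout.read_state(): the state, without advancing time (a new reading comes with each control period).
- viewer.get_image(name): name is "scene" or "top"; returns a dict with "color" (384x512x3 uint8, red, green, blue), "intrinsics" (3x3 intrinsics, pixels), "position" and "attitude" of the camera in the world. Camera axes: x right, y down, z forward; pixel columns grow to the right and rows downward; lengths in m; the calibration is good to about 2 mm. A picture is of the moment at which its call begins. There is no depth.
- ticket.finish_job(): hands the job in; it is judged then, once.
Trained networks look in a picture, given as the dict that the camera call returned (one of the last four; its "shot" number tells which), for a name from the list of things; names that differ only in an ending like _2 or _b are one class to them, and where a whole thing is asked for, a point or a joint stands for the part that bears it (a point fixed in the world has none). Each returns a list of dicts, best first, with "p" (0 to 1); they miss things now and then, are a little off and sometimes report something else, mostly with a low value. They report only what shows in the picture. A call takes as long as a camera call. They do not tell look-alikes from the thing itself.
- finder.search_frame(query, picture): "at" ([column, row] in pixels, amid what is visible of it).
- finder.landmark_of(query, picture): "at" ([column, row] in pixels: a listed point, or the origin of a listed thing).
The state is a dict: "clock": time; "joint_pos": joint angles; "qd": joint speeds; "joint_efforts": joint torques, N m; "tool_pos": TCP position; "orientation": TCP orientation; "ft_force": force on the tool from outside, world axes, zero at the start; "torque": the same for the moment, N m; "width": finger opening in m; "grip_force": force on a finger pad.
Only numpy, scipy, OpenCV 4.12 (cv2) and the standard library are available. Lean on these libraries where they do the work, as an engineer would, in place of code of your own. Each camera call takes 0.05 s, during which the arm holds its last target. There are 200 camera calls.

## Working session

There is one attempt and no reset: what is moved stays moved. The work goes in short steps, Python scripts to look and compute and a tool call to move; the robot and the scene stay as the last step left them, time stands still between calls to the robot, and variables do not carry over. Pictures are saved under pics/ and viewed, at most 13 in all, crops included, and the job is handed in when it is done.

Besides the shell and the picture viewer there is one more tool, called after ">>>" by a JSON object that holds its "api" and its "payload", one argument or row to a line. step_arm: Moves the arm, as the interface text tells. Its arguments: {"type":"object","properties":{"steps":{"type":"array"},"newtons":{"type":"number"}},"required":["steps"]}

```bash
mkdir -p pics
cat > h.py <<'E'
import numpy as np, cv2
from cell import readout, viewer, ticket, finder
def ray(im,px):
    K=np.array(im["intrinsics"]);R=np.array(im["attitude"])
    d=R@np.linalg.inv(K)@np.array([px[0],px[1],1.]);return np.array(im["position"]),d
def atz(im,px,z):
    p,d=ray(im,px);return p+d*(z-p[2])/d[2]
def tri(obs):
    A=np.zeros((3,3));b=np.zeros(3)
    for im,px in obs:
        p,d=ray(im,px);d=d/np.linalg.norm(d);M=np.eye(3)-np.outer(d,d);A+=M;b+=M@p
    x=np.linalg.solve(A,b)
    return x,[np.linalg.norm(np.cross(x-ray(i,q)[0],ray(i,q)[1]/np.linalg.norm(ray(i,q)[1]))) for i,q in obs]
def proj(im,X):
    K=np.array(im["intrinsics"]);R=np.array(im["attitude"]);c=K@(R.T@(np.array(X)-np.array(im["position"])));return c[:2]/c[2]
def save(im,n,crop=None,s=1):
    c=im["color"][:,:,::-1]
    if crop: c=c[crop[1]:crop[3],crop[0]:crop[2]]
    cv2.imwrite(f"pics/{n}.png",cv2.resize(c,None,fx=s,fy=s,interpolation=cv2.INTER_CUBIC))
E
python3 - <<'E'
from h import *
a=viewer.get_image("scene");b=viewer.get_image("top")
cv2.imwrite("pics/a.png",np.vstack([a["color"],b["color"]])[:,:,::-1][:,:,:].copy()[:384]);save(a,"s1",s=1.5);save(b,"t1",s=1.5)
print(a["position"],b["position"])
for q in ["unit","latch_base","latch","socket","cartridge_mid","lid"]:
    for n,i in(("s",a),("t",b)):
        print(q,n,[(np.round(d["at"],1).tolist(),round(d["p"],2)) for d in finder.landmark_of(q,i)[:4]] if q not in("latch","lid") else "",[(np.round(d["at"],1).tolist(),round(d["p"],2)) for d in finder.search_frame(q,i)[:4]] if q not in("latch_base","socket") else "")
E
```

```text
[ 1.16420635 -0.06073983  0.95282493] [ 0.29931373 -0.02026021  1.34207988]
unit s [([305.2, 202.2], 0.78)] [([303.6, 196.3], 0.73)]
unit t [([216.6, 209.2], 0.92)] [([215.8, 206.1], 0.84)]
latch_base s [([274.3, 187.2], 0.65)] 
latch_base t [([239.6, 200.9], 0.75)] 
latch s  [([302.0, 195.8], 0.28)]
latch t  [([242.8, 198.6], 0.58), ([293.0, 235.9], 0.49)]
socket s [] 
socket t [] 
cartridge_mid s [([209.8, 224.2], 0.7), ([182.9, 223.6], 0.67), ([231.3, 212.3], 0.52), ([205.5, 242.7], 0.47)] [([112.3, 248.1], 0.74), ([208.4, 223.1], 0.72), ([231.4, 210.4], 0.65), ([205.6, 243.8], 0.51)]
cartridge_mid t [([293.4, 191.0], 0.58), ([320.6, 187.7], 0.49), ([299.0, 171.4], 0.42), ([274.1, 201.6], 0.4)] [([297.2, 171.8], 0.62), ([294.4, 191.1], 0.54), ([273.4, 199.2], 0.48)]
lid s  [([319.9, 182.1], 0.68)]
lid t  [([199.1, 205.7], 0.81)]
```

View pics/s1.png

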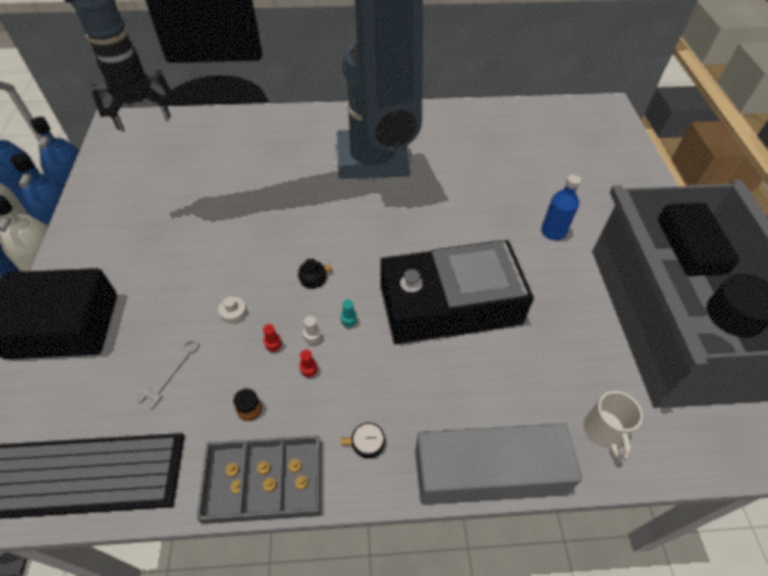

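View pics/t1.png

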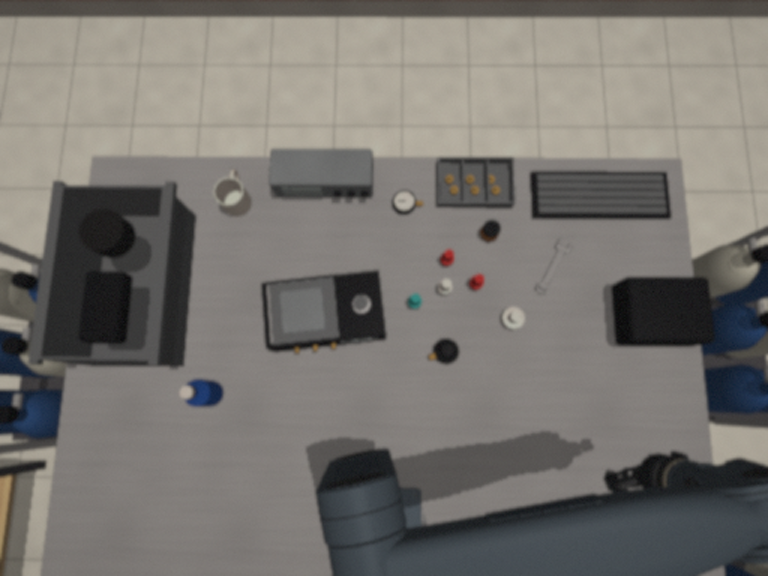

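The scene view shows the unit with button (scene 274,187; top 240,201). The white cartridge is at scene (207,220) and top (297,191), between two red look-alikes and one turquoise. Next I measure these.

Run:
```python
from h import *
a=viewer.get_image("scene");b=viewer.get_image("top")
x,e=tri([(a,(274.3,187.2)),(b,(239.6,200.9))]);print("latch",x,e, atz(a,(274.3,187.2),.1),atz(b,(239.6,200.9),.1))
print("unit",tri([(a,(305.2,202.2)),(b,(216.6,209.2))]),atz(b,(216.6,209.2),0))
print("cart",tri([(a,(209.8,224.2)),(b,(293.4,191.0))]),tri([(a,(209.8,224.2)),(b,(297,191.0))]),)
for n,i in(("s",a),("t",b)):
  for d in finder.landmark_of("cartridge_mid",i):
    print(n,np.round(d["at"],1),round(d["p"],2),np.round(atz(i,d["at"],.035),3))
# white blob
for n,i,c in(("s",a,(207,220)),("t",b,(297,191))):
  w=i["color"][c[1]-12:c[1]+13,c[0]-12:c[0]+13].astype(int);print(n,w.min(2)[::1,::1].max(),);m=(w.min(2)>165);ys,xs=np.nonzero(m);print(xs.mean()+c[0]-12,ys.mean()+c[1]-12,len(xs),xs.min()+c[0]-12,xs.max()+c[0]-12,ys.min()+c[1]-12,ys.max()+c[1]-12)
A=cv2.resize(a["color"][150:260,150:370],None,fx=3.6,fy=3.6,interpolation=cv2.INTER_CUBIC)
B=cv2.resize(b["color"][165:245,160:350],None,fx=4,fy=4,interpolation=cv2.INTER_CUBIC)
cv2.imwrite("pics/A2.png",A[:,:,::-1]);cv2.imwrite("pics/B2.png",B[:,:,::-1])
```

```text
latch [0.5291462  0.05117239 0.10996396] [np.float64(0.0013306826361638312), np.float64(0.0013306826361638084)] [0.52161006 0.05114359 0.1       ] [0.53112544 0.05308978 0.1       ]
unit (array([0.51690845, 0.15237781, 0.00437481]), [np.float64(0.006248248157923008), np.float64(0.006248248157923089)]) [0.51669543 0.1466758  0.        ]
cart (array([ 0.58758808, -0.14925944,  0.01304516]), [np.float64(0.002151975351778958), np.float64(0.0021519753517789944)]) (array([ 0.58746895, -0.15607983,  0.01361917]), [np.float64(0.0046924127553024195), np.float64(0.0046924127553024594)])
s [179.6 218.5] 0.76 [ 0.575 -0.241  0.035]
s [207.9 223.4] 0.65 [ 0.598 -0.155  0.035]
s [203.4 242.5] 0.58 [ 0.662 -0.167  0.035]
s [232.1 212.8] 0.5 [ 0.564 -0.081  0.035]
t [299.4 171.5] 0.49 [ 0.659 -0.169  0.035]
t [273.9 202.8] 0.46 [ 0.537 -0.072  0.035]
t [315.7 184.8] 0.4 [ 0.607 -0.229  0.035]
t [293.1 191.9] 0.37 [ 0.579 -0.144  0.035]
s 171
206.0 213.9047619047619 21 204 209 212 224
t 166
297.0 188.33333333333334 3 296 298 188 189
```

View pics/A2.png

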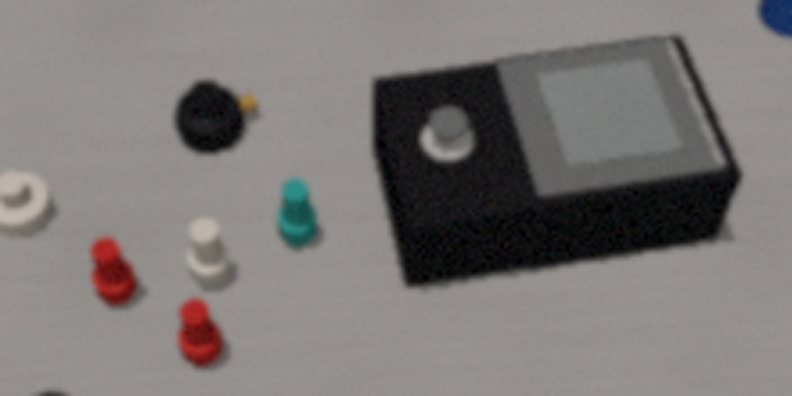

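View pics/B2.png

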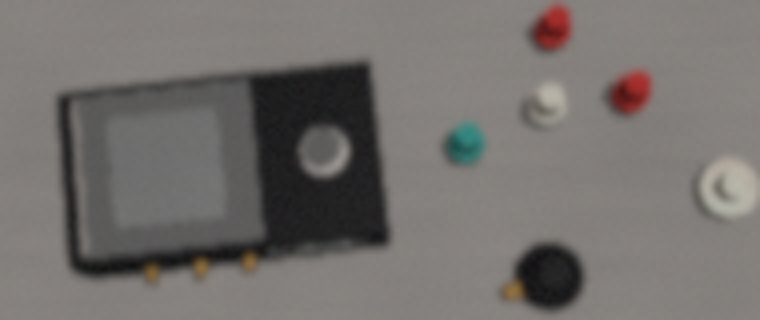

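```bash
cat > fit.py <<'E'
from h import *
from scipy.optimize import least_squares
a=viewer.get_image("scene");b=viewer.get_image("top")
A=lambda u,v:((u+.5)/3.6-.5+150,(v+.5)/3.6-.5+150)
B=lambda u,v:((u+.5)/4-.5+160,(v+.5)/4-.5+165)
C=[(a,A(375,80),(-.08,-.15,.1)),(a,A(682,37),(-.08,.15,.1)),(a,A(740,176),(.08,.15,.1)),(a,A(410,285),(.08,-.15,0)),(a,A(718,240),(.08,.15,0)),
(b,B(58,95),(.08,.15,.1)),(b,B(370,63),(.08,-.15,.1)),(b,B(388,243),(-.08,-.15,.1))]
def W(p,P): c,s=np.cos(p[2]),np.sin(p[2]);return np.array([p[0]+c*P[0]-s*P[1],p[1]+s*P[0]+c*P[1],P[2]])
f=lambda p:np.concatenate([proj(i,W(p,P))-np.array(q) for i,q,P in C])
r=least_squares(f,[.52,.15,.1],loss="soft_l1");p=r.x
print("unit",p[:2],np.degrees(p[2]));print(np.round(f(p).reshape(-1,2),1).tolist())
print("socket",W(p,(0,.035,.05)))
for nm,q1,q2 in(("cap",A(449,117),B(319,146)),("ring",A(447,140),B(325,153)),("carttop",A(205,227),B(551,93)),("cartfoot",A(209,261),B(545,109))):
  print(nm,*tri([(a,q1),(b,q2)]),{"z12":np.round(atz(a,q1,.12),4).tolist(),"b":np.round(atz(b,q2,.12),4).tolist()} if nm=="cap" else "", (atz(a,q1,.07),atz(b,q2,.07)) if nm=="carttop" else "")
X,_=tri([(a,A(449,117)),(b,B(319,146))]);print("cap in unit", np.linalg.inv(np.array([[np.cos(p[2]),-np.sin(p[2])],[np.sin(p[2]),np.cos(p[2])]]))@(X[:2]-p[:2]))
s=readout.read_state();print(s["clock"],s["ft_force"],s["width"],s["orientation"])
E
python3 fit.py
```

```text
unit [0.51230673 0.14031308] 5.599788769060277
[[-3.3, -2.4], [2.8, -1.5], [3.2, -0.4], [-5.0, 0.3], [1.6, -0.1], [-2.1, -0.6], [2.9, 0.1], [2.4, -0.9]]
socket [0.50889146 0.17514605 0.05      ]
cap [0.5247775  0.05077432 0.12904974] [np.float64(0.0013702633315482735), np.float64(0.0013702633315482461)] {'z12': [0.5177, 0.0506, 0.12], 'b': [0.5266, 0.0527, 0.12]} 
ring [0.52453555 0.04902349 0.0973257 ] [np.float64(0.00046229383653079734), np.float64(0.0004622938365308439)]  
carttop [ 0.58569552 -0.15541773  0.07587222] [np.float64(0.00030453013907512307), np.float64(0.00030453013907515446)]  (array([ 0.58184305, -0.15574337,  0.07      ]), array([ 0.58703125, -0.15635223,  0.07      ]))
cartfoot [ 0.58303135 -0.15669319  0.01852353] [np.float64(0.0007322565857624178), np.float64(0.0007322565857624322)]  
cap in unit [ 0.00367413 -0.09032835]
1.2 [-0.43344541 -0.46685155  0.16551692] 0.08544403620423958 [[ 9.41813085e-01  3.36137046e-01  1.20297000e-05]
 [ 3.36137046e-01 -9.41813083e-01 -6.29817795e-05]
 [-9.84078047e-06  6.33606919e-05 -9.99999998e-01]]
```

>>> {"api": "step_arm", "payload": {
  "steps": [
    {"claw": 1,"tx": 0.0233,"ty": 0.0363,"rz": 0.0844},
    {"claw": 1,"tx": 0.0233,"ty": 0.0363,"rz": 0.0844},
    {"claw": 1,"tx": 0.0233,"ty": 0.0363,"rz": 0.0844},
    {"claw": 1,"tx": 0.0233,"ty": 0.0363,"rz": 0.0844},
    {"claw": 1,"tx": 0.0233,"ty": 0.0363,"rz": 0.0844},
    {"claw": 1,"tx": 0.0233,"ty": 0.0363,"rz": 0.0844},
    {"claw": 1,"tx": 0.0233,"ty": 0.0363,"rz": 0.0844},
    {"claw": 1,"tx": 0.0233,"ty": 0.0363,"rz": 0.0844},
    {"claw": 1,"tx": 0.0233,"ty": 0.0363,"rz": 0.0844},
    {"claw": 1,"tx": 0.0233,"ty": 0.0363,"rz": 0.0844}
  ]
}}

```text
schema error: expected keys claw, tx, ty, tz, rx, ry, rz
```

>>> {"api": "step_arm", "payload": {
  "steps": [
    {"claw": 1,"tx": 0.0233,"ty": 0.0363,"rz": 0.0844},
    {"claw": 1,"tx": 0.0233,"ty": 0.0363,"rz": 0.0844},
    {"claw": 1,"tx": 0.0233,"ty": 0.0363,"rz": 0.0844},
    {"claw": 1,"tx": 0.0233,"ty": 0.0363,"rz": 0.0844},
    {"claw": 1,"tx": 0.0233,"ty": 0.0363,"rz": 0.0844},
    {"claw": 1,"tx": 0.0233,"ty": 0.0363,"rz": 0.0844},
    {"claw": 1,"tx": 0.0233,"ty": 0.0363,"rz": 0.0844},
    {"claw": 1,"tx": 0.0233,"ty": 0.0363,"rz": 0.0844},
    {"claw": 1,"tx": 0.0233,"ty": 0.0363,"rz": 0.0844},
    {"claw": 1,"tx": 0.0233,"ty": 0.0363,"rz": 0.0844},
    {"claw": 1},
    {"claw": 1}
  ]
}}

```text
schema error: expected keys claw, tx, ty, tz, rx, ry, rz
```

All keys are needed.

>>> {"api": "step_arm", "payload": {
  "steps": [
    {"claw": 1,"tx": 0.0233,"ty": 0.0363,"tz": 0,"rx": 0,"ry": 0,"rz": 0.0844},
    {"claw": 1,"tx": 0.0233,"ty": 0.0363,"tz": 0,"rx": 0,"ry": 0,"rz": 0.0844},
    {"claw": 1,"tx": 0.0233,"ty": 0.0363,"tz": 0,"rx": 0,"ry": 0,"rz": 0.0844},
    {"claw": 1,"tx": 0.0233,"ty": 0.0363,"tz": 0,"rx": 0,"ry": 0,"rz": 0.0844},
    {"claw": 1,"tx": 0.0233,"ty": 0.0363,"tz": 0,"rx": 0,"ry": 0,"rz": 0.0844},
    {"claw": 1,"tx": 0.0233,"ty": 0.0363,"tz": 0,"rx": 0,"ry": 0,"rz": 0.0844},
    {"claw": 1,"tx": 0.0233,"ty": 0.0363,"tz": 0,"rx": 0,"ry": 0,"rz": 0.0844},
    {"claw": 1,"tx": 0.0233,"ty": 0.0363,"tz": 0,"rx": 0,"ry": 0,"rz": 0.0844},
    {"claw": 1,"tx": 0.0233,"ty": 0.0363,"tz": 0,"rx": 0,"ry": 0,"rz": 0.0844},
    {"claw": 1,"tx": 0.0233,"ty": 0.0363,"tz": 0,"rx": 0,"ry": 0,"rz": 0.0844}
  ]
}}

```text
clock: 2.2
tool_pos: [0.3518, -0.2211, 0.2315]
orientation: [[0.533, 0.846, 0.001], [0.846, -0.533, -0.0], [-0.0, 0.001, -1.0]]
ft_force: [0.8, -0.4, -0.0]
width: 0.0001
grip_force: 0.0
```

>>> {"api": "step_arm", "payload": {
  "steps": [
    {"claw": 1,"tx": 0.0233,"ty": 0.0363,"tz": 0,"rx": 0,"ry": 0,"rz": 0.0844},
    {"claw": 1,"tx": 0.0233,"ty": 0.0363,"tz": 0,"rx": 0,"ry": 0,"rz": 0.0844},
    {"claw": 1,"tx": 0.0233,"ty": 0.0363,"tz": 0,"rx": 0,"ry": 0,"rz": 0.0844},
    {"claw": 1,"tx": 0.0233,"ty": 0.0363,"tz": 0,"rx": 0,"ry": 0,"rz": 0.0844},
    {"claw": 1,"tx": 0.0233,"ty": 0.0363,"tz": 0,"rx": 0,"ry": 0,"rz": 0.0844},
    {"claw": 1,"tx": 0.0233,"ty": 0.0363,"tz": 0,"rx": 0,"ry": 0,"rz": 0.0844},
    {"claw": 1,"tx": 0.0233,"ty": 0.0363,"tz": 0,"rx": 0,"ry": 0,"rz": 0.0844},
    {"claw": 1,"tx": 0.0233,"ty": 0.0363,"tz": 0,"rx": 0,"ry": 0,"rz": 0.0844},
    {"claw": 1,"tx": 0.0233,"ty": 0.0363,"tz": 0,"rx": 0,"ry": 0,"rz": 0.0844},
    {"claw": 1,"tx": 0.0233,"ty": 0.0363,"tz": 0,"rx": 0,"ry": 0,"rz": 0.0844},
    {"claw": 1,"tx": 0,"ty": 0,"tz": 0,"rx": 0,"ry": 0,"rz": 0},
    {"claw": 1,"tx": 0,"ty": 0,"tz": 0,"rx": 0,"ry": 0,"rz": 0}
  ]
}}

```text
clock: 3.4
tool_pos: [0.5258, 0.0504, 0.231]
orientation: [[-0.098, 0.995, -0.001], [0.995, 0.098, -0.001], [-0.0, -0.001, -1.0]]
ft_force: [1.2, 0.0, -0.0]
width: 0.0003
grip_force: 0.0
```

>>> {"api": "step_arm", "payload": {
  "steps": [
    {"claw": 1,"tx": 0,"ty": 0,"tz": -0.0303,"rx": 0,"ry": 0,"rz": 0},
    {"claw": 1,"tx": 0,"ty": 0,"tz": -0.0303,"rx": 0,"ry": 0,"rz": 0},
    {"claw": 1,"tx": 0,"ty": 0,"tz": -0.0303,"rx": 0,"ry": 0,"rz": 0},
    {"claw": 1,"tx": 0,"ty": 0,"tz": -0.0303,"rx": 0,"ry": 0,"rz": 0},
    {"claw": 1,"tx": 0,"ty": 0,"tz": 0,"rx": 0,"ry": 0,"rz": 0},
    {"claw": 1,"tx": 0,"ty": 0,"tz": 0,"rx": 0,"ry": 0,"rz": 0}
  ]
}}

```text
clock: 4.0
tool_pos: [0.5253, 0.0491, 0.1406]
orientation: [[-0.096, 0.995, -0.001], [0.995, 0.096, -0.0], [-0.0, -0.001, -1.0]]
ft_force: [0.3, -0.3, 0.6]
width: -0.0003
grip_force: 0.0
```

Run:
```python
from h import *
a=viewer.get_image("scene");save(a,"s2",(230,140,330,230),5)
s=readout.read_state();print(s["tool_pos"],s["ft_force"],[readout.read_state()["ft_force"][2] for _ in range(2)],proj(a,s["tool_pos"]))
```

```text
[0.52620838 0.04931069 0.14169884] [ 0.89730224 -0.50721548  0.13506184] [np.float64(0.13506184469069324), np.float64(0.13506184469069324)] [274.61979403 179.87081164]
```

View pics/s2.png

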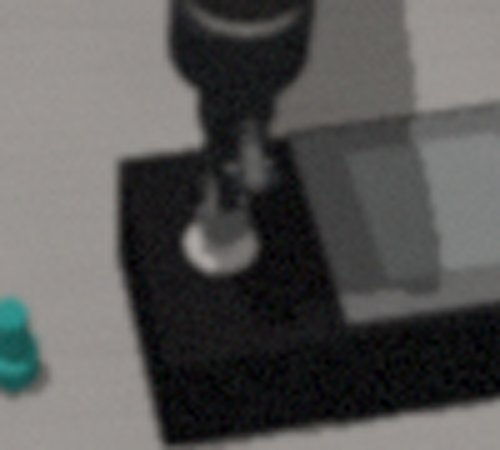

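The fingertips stand over the cap (crop 215,205). I descend guarded.

>>> {"api": "step_arm", "payload": {
  "steps": [
    {"claw": 1,"tx": 0,"ty": 0,"tz": -0.004,"rx": 0,"ry": 0,"rz": 0},
    {"claw": 1,"tx": 0,"ty": 0,"tz": -0.004,"rx": 0,"ry": 0,"rz": 0},
    {"claw": 1,"tx": 0,"ty": 0,"tz": -0.004,"rx": 0,"ry": 0,"rz": 0},
    {"claw": 1,"tx": 0,"ty": 0,"tz": -0.004,"rx": 0,"ry": 0,"rz": 0},
    {"claw": 1,"tx": 0,"ty": 0,"tz": 0,"rx": 0,"ry": 0,"rz": 0},
    {"claw": 1,"tx": 0,"ty": 0,"tz": 0,"rx": 0,"ry": 0,"rz": 0}
  ]
}}

```text
clock: 4.65
tool_pos: [0.5258, 0.0501, 0.1282]
orientation: [[-0.098, 0.995, -0.0], [0.995, 0.098, -0.0], [0.0, -0.0, -1.0]]
ft_force: [-0.2, 0.4, -0.8]
width: 0.0003
grip_force: 0.0
```

>>> {"api": "step_arm", "payload": {
  "steps": [
    {"claw": 1,"tx": 0,"ty": 0,"tz": -0.0027,"rx": 0,"ry": 0,"rz": 0},
    {"claw": 1,"tx": 0,"ty": 0,"tz": 0,"rx": 0,"ry": 0,"rz": 0}
  ]
}}

```text
clock: 4.85
tool_pos: [0.5258, 0.0501, 0.1261]
orientation: [[-0.098, 0.995, -0.0], [0.995, 0.098, 0.0], [0.0, -0.0, -1.0]]
ft_force: [0.6, 0.3, -0.2]
width: -0.0004
grip_force: 0.0
```

>>> {"api": "step_arm", "payload": {
  "steps": [
    {"claw": 1,"tx": 0,"ty": 0,"tz": -0.002,"rx": 0,"ry": 0,"rz": 0},
    {"claw": 1,"tx": 0,"ty": 0,"tz": 0,"rx": 0,"ry": 0,"rz": 0}
  ]
}}

```text
clock: 5.05
tool_pos: [0.526, 0.05, 0.1253]
orientation: [[-0.098, 0.995, 0.0], [0.995, 0.098, -0.0], [-0.0, 0.0, -1.0]]
ft_force: [-0.2, -0.0, 1.3]
width: 0.0
grip_force: 0.9
```

>>> {"api": "step_arm", "payload": {
  "steps": [
    {"claw": 1,"tx": 0,"ty": 0,"tz": -0.002,"rx": 0,"ry": 0,"rz": 0},
    {"claw": 1,"tx": 0,"ty": 0,"tz": 0,"rx": 0,"ry": 0,"rz": 0}
  ]
}}

```text
clock: 5.25
tool_pos: [0.5261, 0.0501, 0.1239]
orientation: [[-0.098, 0.995, 0.001], [0.995, 0.098, -0.0], [-0.0, 0.001, -1.0]]
ft_force: [-1.1, -0.4, 4.2]
width: -0.0003
grip_force: 2.0
```

>>> {"api": "step_arm", "payload": {
  "steps": [
    {"claw": 1,"tx": 0,"ty": 0,"tz": -0.0013,"rx": 0,"ry": 0,"rz": 0},
    {"claw": 1,"tx": 0,"ty": 0,"tz": -0.0013,"rx": 0,"ry": 0,"rz": 0},
    {"claw": 1,"tx": 0,"ty": 0,"tz": 0,"rx": 0,"ry": 0,"rz": 0}
  ]
}}

```text
clock: 5.55
tool_pos: [0.5261, 0.0501, 0.1219]
orientation: [[-0.098, 0.995, 0.001], [0.995, 0.098, 0.0], [-0.0, 0.001, -1.0]]
ft_force: [-1.9, 0.2, 4.7]
width: 0.0002
grip_force: 2.5
```

```bash
cat > lid.py <<'E'
from h import *
a=viewer.get_image("scene")
try: r=np.load("ref.npy")
except: r=a["color"];np.save("ref.npy",r)
d=np.abs(a["color"].astype(int)-r)[130:240,290:370].mean();s=readout.read_state();print("diff",d,s["tool_pos"][2],s["ft_force"],s["clock"])
E
python3 lid.py
```

```text
diff 0.0 0.12190994467076877 [-2.22576949 -0.479057    4.13090679] 5.6
```

>>> {"api": "step_arm", "payload": {
  "steps": [
    {"claw": 1,"tx": 0,"ty": 0,"tz": -0.0007,"rx": 0,"ry": 0,"rz": 0},
    {"claw": 1,"tx": 0,"ty": 0,"tz": 0,"rx": 0,"ry": 0,"rz": 0},
    {"claw": 1,"tx": 0,"ty": 0,"tz": 0,"rx": 0,"ry": 0,"rz": 0}
  ]
}}

```text
clock: 5.9
tool_pos: [0.5261, 0.0501, 0.1216]
orientation: [[-0.098, 0.995, 0.001], [0.995, 0.098, -0.0], [-0.0, 0.001, -1.0]]
ft_force: [-2.0, 0.5, 5.9]
width: 0.0003
grip_force: 2.8
```

```bash
python3 lid.py
```

```text
diff 1.9510606060606062 0.12156746575816574 [-2.09557664  0.80698595  5.77500278] 5.95
```

>>> {"api": "step_arm", "payload": {
  "steps": [
    {"claw": 1,"tx": 0,"ty": 0,"tz": -0.0007,"rx": 0,"ry": 0,"rz": 0},
    {"claw": 1,"tx": 0,"ty": 0,"tz": 0,"rx": 0,"ry": 0,"rz": 0},
    {"claw": 1,"tx": 0,"ty": 0,"tz": 0,"rx": 0,"ry": 0,"rz": 0}
  ]
}}

```text
clock: 6.25
tool_pos: [0.5261, 0.0501, 0.1211]
orientation: [[-0.098, 0.995, 0.001], [0.995, 0.098, 0.0], [-0.0, 0.001, -1.0]]
ft_force: [-0.9, 0.4, 5.1]
width: -0.0001
grip_force: 2.9
```

```bash
python3 lid.py
```

```text
diff 1.9239393939393938 0.12107113021317176 [-1.77936974 -0.66930979  6.68947988] 6.3
```

>>> {"api": "step_arm", "payload": {
  "steps": [
    {"claw": 1,"tx": 0,"ty": 0,"tz": -0.0005,"rx": 0,"ry": 0,"rz": 0},
    {"claw": 1,"tx": 0,"ty": 0,"tz": 0,"rx": 0,"ry": 0,"rz": 0},
    {"claw": 1,"tx": 0,"ty": 0,"tz": 0,"rx": 0,"ry": 0,"rz": 0}
  ]
}}

```text
clock: 6.6
tool_pos: [0.5261, 0.0501, 0.1202]
orientation: [[-0.098, 0.995, 0.0], [0.995, 0.098, 0.0], [0.0, 0.0, -1.0]]
ft_force: [-1.6, -0.2, 5.3]
width: -0.0001
grip_force: 2.5
```

```bash
python3 lid.py
```

```text
diff 5.037424242424242 0.12029915388010019 [-0.22269463 -1.14064845  4.83909221] 6.65
```

The lid was released, so I back off and wait for it.

>>> {"api": "step_arm", "payload": {
  "steps": [
    {"claw": 1,"tx": 0,"ty": 0,"tz": 0.01,"rx": 0,"ry": 0,"rz": 0},
    {"claw": 1,"tx": 0,"ty": 0,"tz": 0.02,"rx": 0,"ry": 0,"rz": 0},
    {"claw": 1,"tx": 0,"ty": -0.01,"tz": 0.03,"rx": 0,"ry": 0,"rz": 0},
    {"claw": 1,"tx": 0,"ty": -0.02,"tz": 0.03,"rx": 0,"ry": 0,"rz": 0},
    {"claw": 0.2,"tx": 0.01,"ty": -0.03,"tz": 0.02,"rx": 0,"ry": 0,"rz": 0},
    {"claw": 0.2,"tx": 0.01,"ty": -0.03,"tz": 0,"rx": 0,"ry": 0,"rz": 0},
    {"claw": 0.2,"tx": 0.01,"ty": -0.03,"tz": 0,"rx": 0,"ry": 0,"rz": 0},
    {"claw": 0.2,"tx": 0.01,"ty": -0.03,"tz": 0,"rx": 0,"ry": 0,"rz": 0},
    {"claw": 0.2,"tx": 0.01,"ty": -0.03,"tz": 0,"rx": 0,"ry": 0,"rz": 0},
    {"claw": 0.2,"tx": 0.01,"ty": -0.03,"tz": 0,"rx": 0,"ry": 0,"rz": 0},
    {"claw": 0.2,"tx": 0.01,"ty": -0.03,"tz": 0,"rx": 0,"ry": 0,"rz": 0}
  ]
}}

```text
clock: 7.75
tool_pos: [0.5787, -0.131, 0.203]
orientation: [[-0.097, 0.995, 0.0], [0.995, 0.097, -0.0], [-0.0, 0.0, -1.0]]
ft_force: [0.7, 0.7, -0.5]
width: 0.0342
grip_force: 0.0
```

>>> {"api": "step_arm", "payload": {
  "steps": [
    {"claw": 0.2,"tx": 0,"ty": 0,"tz": 0,"rx": 0,"ry": 0,"rz": 0},
    {"claw": 0.2,"tx": 0,"ty": 0,"tz": 0,"rx": 0,"ry": 0,"rz": 0},
    {"claw": 0.2,"tx": 0,"ty": 0,"tz": 0,"rx": 0,"ry": 0,"rz": 0},
    {"claw": 0.2,"tx": 0,"ty": 0,"tz": 0,"rx": 0,"ry": 0,"rz": 0},
    {"claw": 0.2,"tx": 0,"ty": 0,"tz": 0,"rx": 0,"ry": 0,"rz": 0},
    {"claw": 0.2,"tx": 0,"ty": 0,"tz": 0,"rx": 0,"ry": 0,"rz": 0},
    {"claw": 0.2,"tx": 0,"ty": 0,"tz": 0,"rx": 0,"ry": 0,"rz": 0},
    {"claw": 0.2,"tx": 0,"ty": 0,"tz": 0,"rx": 0,"ry": 0,"rz": 0}
  ]
}}

```text
clock: 8.55
tool_pos: [0.5784, -0.1297, 0.2025]
orientation: [[-0.098, 0.995, -0.0], [0.995, 0.098, 0.0], [0.0, -0.0, -1.0]]
ft_force: [0.0, 0.3, 0.7]
width: 0.0339
grip_force: 0.0
```

Run:
```python
from h import *
a=viewer.get_image("scene");b=viewer.get_image("top")
A=cv2.resize(a["color"][110:250,270:400],None,fx=4.2,fy=4.2,interpolation=cv2.INTER_CUBIC)[:588]
B=cv2.resize(b["color"][165:245,160:270],None,fx=5,fy=5,interpolation=cv2.INTER_CUBIC)
cv2.imwrite("pics/A3.png",A[:,:,::-1]);cv2.imwrite("pics/B3.png",B[:,:,::-1])
for n,i in(("s",a),("t",b)):
  for d in finder.landmark_of("socket",i): print("socket",n,np.round(d["at"],1),round(d["p"],2),np.round(atz(i,d["at"],.05),4))
  for d in finder.landmark_of("unit",i): print("unit",n,np.round(d["at"],1),round(d["p"],2),np.round(atz(i,d["at"],0),4))
print(proj(a,(.511,.184,.05)),proj(b,(.511,.184,.05)))
```

```text
socket s [314.6 190. ] 0.59 [0.5028 0.1855 0.05  ]
unit s [306.4 201.7] 0.77 [0.5123 0.164  0.    ]
socket t [204.8 208.4] 0.89 [0.5112 0.1842 0.05  ]
unit t [217.9 210.2] 0.7 [0.5129 0.1416 0.    ]
[314.5705103  192.07150227] [204.85890556 208.46211736]
```

View pics/A3.png

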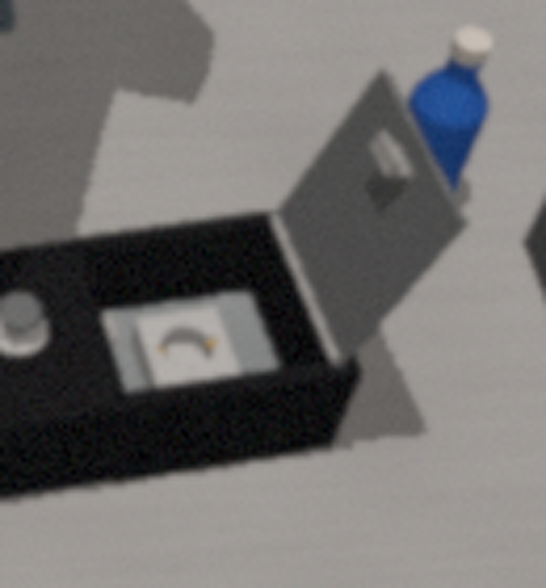

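View pics/B3.png

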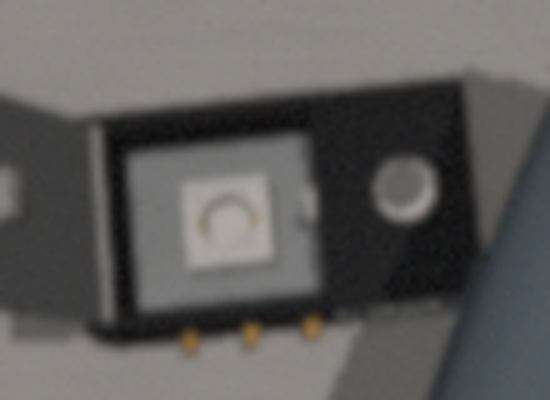

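The lid stands fully open. The socket is at top (205,208.5) and scene (314,192), giving (0.511, 0.1835), which matches the distance from the button. Next I go over the cartridge.

>>> {"api": "step_arm", "payload": {
  "steps": [
    {"claw": 0,"tx": 0.0015,"ty": -0.0058,"tz": -0.0228,"rx": 0,"ry": 0,"rz": 0},
    {"claw": 0,"tx": 0.0015,"ty": -0.0058,"tz": -0.0228,"rx": 0,"ry": 0,"rz": 0},
    {"claw": 0,"tx": 0.0015,"ty": -0.0058,"tz": -0.0228,"rx": 0,"ry": 0,"rz": 0},
    {"claw": 0,"tx": 0.0015,"ty": -0.0058,"tz": -0.0228,"rx": 0,"ry": 0,"rz": 0},
    {"claw": 0,"tx": 0.0015,"ty": -0.0058,"tz": -0.0228,"rx": 0,"ry": 0,"rz": 0},
    {"claw": 0,"tx": 0.0015,"ty": -0.0058,"tz": -0.0228,"rx": 0,"ry": 0,"rz": 0},
    {"claw": 0,"tx": 0,"ty": 0,"tz": 0,"rx": 0,"ry": 0,"rz": 0},
    {"claw": 0,"tx": 0,"ty": 0,"tz": 0,"rx": 0,"ry": 0,"rz": 0}
  ]
}}

```text
clock: 9.65
tool_pos: [0.5848, -0.1559, 0.0997]
orientation: [[-0.097, 0.995, -0.001], [0.995, 0.097, 0.001], [0.001, -0.001, -1.0]]
ft_force: [-0.1, 0.6, 0.7]
width: 0.0427
grip_force: 0.0
```

Run:
```python
from h import *
a=viewer.get_image("scene");save(a,"s4",(160,170,260,260),5)
s=readout.read_state();p=s["tool_pos"];print(p,s["width"],(proj(a,p)-[160,170])*5,(proj(a,[p[0],p[1],.07])-[160,170])*5,(proj(a,[p[0],p[1],.03])-[160,170])*5)
```

```text
[ 0.58552038 -0.15606653  0.10075446] 0.04299781707182178 [226.97793038 189.80167844] [232.29279307 218.6853208 ] [238.83941764 254.26297799]
```

View pics/s4.png

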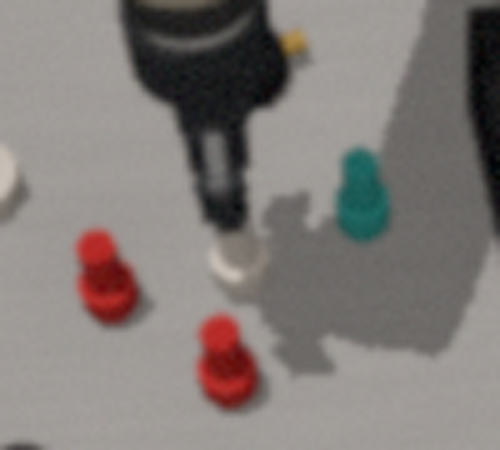

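The foot appears at crop (237,255), against (239,254) predicted, so the fingers are aligned. I go down and grip.

>>> {"api": "step_arm", "payload": {
  "newtons": 40,
  "steps": [
    {"claw": 0,"tx": 0,"ty": 0,"tz": -0.0167,"rx": 0,"ry": 0,"rz": 0},
    {"claw": 0,"tx": 0,"ty": 0,"tz": -0.0167,"rx": 0,"ry": 0,"rz": 0},
    {"claw": 0,"tx": 0,"ty": 0,"tz": -0.0167,"rx": 0,"ry": 0,"rz": 0},
    {"claw": 0,"tx": 0,"ty": 0,"tz": -0.0167,"rx": 0,"ry": 0,"rz": 0},
    {"claw": 0,"tx": 0,"ty": 0,"tz": -0.0167,"rx": 0,"ry": 0,"rz": 0},
    {"claw": 0,"tx": 0,"ty": 0,"tz": 0,"rx": 0,"ry": 0,"rz": 0}
  ]
}}

```text
clock: 10.3
tool_pos: [0.583, -0.1552, 0.0339]
orientation: [[-0.098, 0.995, -0.005], [0.995, 0.098, 0.002], [0.003, -0.005, -1.0]]
ft_force: [-0.1, 0.8, -0.1]
width: 0.0425
grip_force: 0.0
```

>>> {"api": "step_arm", "payload": {
  "newtons": 40,
  "steps": [
    {"claw": 0.3,"tx": 0,"ty": 0,"tz": 0,"rx": 0,"ry": 0,"rz": 0},
    {"claw": 0.4,"tx": 0,"ty": 0,"tz": 0,"rx": 0,"ry": 0,"rz": 0},
    {"claw": 0.6,"tx": 0,"ty": 0,"tz": 0,"rx": 0,"ry": 0,"rz": 0},
    {"claw": 1,"tx": 0,"ty": 0,"tz": 0,"rx": 0,"ry": 0,"rz": 0},
    {"claw": 1,"tx": 0,"ty": 0,"tz": 0,"rx": 0,"ry": 0,"rz": 0}
  ]
}}

```text
clock: 10.8
tool_pos: [0.5859, -0.1563, 0.0382]
orientation: [[-0.098, 0.995, 0.002], [0.995, 0.098, -0.001], [-0.001, 0.002, -1.0]]
ft_force: [0.2, 0.2, 0.9]
width: 0.0228
grip_force: 39.2
```

>>> {"api": "step_arm", "payload": {
  "steps": [
    {"claw": 1,"tx": 0,"ty": 0,"tz": 0.0207,"rx": 0,"ry": 0,"rz": 0},
    {"claw": 1,"tx": 0,"ty": 0,"tz": 0.0414,"rx": 0,"ry": 0,"rz": 0},
    {"claw": 1,"tx": 0,"ty": 0,"tz": 0.0414,"rx": 0,"ry": 0,"rz": 0},
    {"claw": 1,"tx": 0,"ty": 0,"tz": 0.0414,"rx": 0,"ry": 0,"rz": 0},
    {"claw": 1,"tx": 0,"ty": 0,"tz": 0.0414,"rx": 0,"ry": 0,"rz": 0},
    {"claw": 1,"tx": 0,"ty": 0,"tz": 0.0207,"rx": 0,"ry": 0,"rz": 0}
  ]
}}

```text
clock: 11.4
tool_pos: [0.5865, -0.1565, 0.1975]
orientation: [[-0.098, 0.995, 0.006], [0.995, 0.098, -0.002], [-0.003, 0.005, -1.0]]
ft_force: [-0.1, -0.4, -1.2]
width: 0.0231
grip_force: 39.3
```

>>> {"api": "step_arm", "payload": {
  "steps": [
    {"claw": 1,"tx": -0.0083,"ty": 0.0378,"tz": 0,"rx": 0,"ry": 0,"rz": 0},
    {"claw": 1,"tx": -0.0083,"ty": 0.0378,"tz": 0,"rx": 0,"ry": 0,"rz": 0},
    {"claw": 1,"tx": -0.0083,"ty": 0.0378,"tz": 0,"rx": 0,"ry": 0,"rz": 0},
    {"claw": 1,"tx": -0.0083,"ty": 0.0378,"tz": 0,"rx": 0,"ry": 0,"rz": 0},
    {"claw": 1,"tx": -0.0083,"ty": 0.0378,"tz": 0,"rx": 0,"ry": 0,"rz": 0},
    {"claw": 1,"tx": -0.0083,"ty": 0.0378,"tz": 0,"rx": 0,"ry": 0,"rz": 0},
    {"claw": 1,"tx": -0.0083,"ty": 0.0378,"tz": 0,"rx": 0,"ry": 0,"rz": 0},
    {"claw": 1,"tx": -0.0083,"ty": 0.0378,"tz": 0,"rx": 0,"ry": 0,"rz": 0},
    {"claw": 1,"tx": -0.0083,"ty": 0.0378,"tz": 0,"rx": 0,"ry": 0,"rz": 0},
    {"claw": 1,"tx": -0.0083,"ty": 0.0378,"tz": 0,"rx": 0,"ry": 0,"rz": 0},
    {"claw": 1,"tx": -0.0083,"ty": 0.0378,"tz": 0,"rx": 0,"ry": 0,"rz": 0},
    {"claw": 1,"tx": -0.0083,"ty": 0.0378,"tz": 0,"rx": 0,"ry": 0,"rz": 0}
  ]
}}

```text
clock: 12.6
tool_pos: [0.5101, 0.1853, 0.1936]
orientation: [[-0.098, 0.995, 0.001], [0.995, 0.098, 0.0], [0.0, 0.001, -1.0]]
ft_force: [0.1, 1.0, -0.7]
width: 0.0231
grip_force: 39.4
```

>>> {"api": "step_arm", "payload": {
  "steps": [
    {"claw": 1,"tx": 0,"ty": 0,"tz": -0.02,"rx": 0,"ry": 0,"rz": 0},
    {"claw": 1,"tx": 0,"ty": 0,"tz": -0.02,"rx": 0,"ry": 0,"rz": 0},
    {"claw": 1,"tx": 0,"ty": 0,"tz": 0,"rx": 0,"ry": 0,"rz": 0},
    {"claw": 1,"tx": 0,"ty": 0,"tz": 0,"rx": 0,"ry": 0,"rz": 0}
  ]
}}

```text
clock: 13.0
tool_pos: [0.5099, 0.183, 0.1615]
orientation: [[-0.096, 0.995, -0.002], [0.995, 0.096, -0.001], [-0.001, -0.002, -1.0]]
ft_force: [0.6, 1.7, -0.3]
width: 0.0231
grip_force: 39.4
```

Run:
```python
from h import *
a=viewer.get_image("scene");c=(270,120,360,230);save(a,"s5",c,5)
s=readout.read_state();p=s["tool_pos"];print(p,s["width"])
for dz in(-.038,-.008,0,.032): print(dz,(proj(a,[p[0],p[1],p[2]+dz])-np.array(c[:2]))*5)
print("sock",(proj(a,(.511,.1835,.05))-np.array(c[:2]))*5)
```

```text
[0.51050218 0.18316157 0.16228694] 0.023113645847325774
-0.038 [239.48648732 286.64721019]
-0.008 [247.37260441 254.715359  ]
0 [249.53801699 245.94733901]
0.032 [258.47735848 209.75085359]
sock [222.07673671 360.3952495 ]
```

View pics/s5.png

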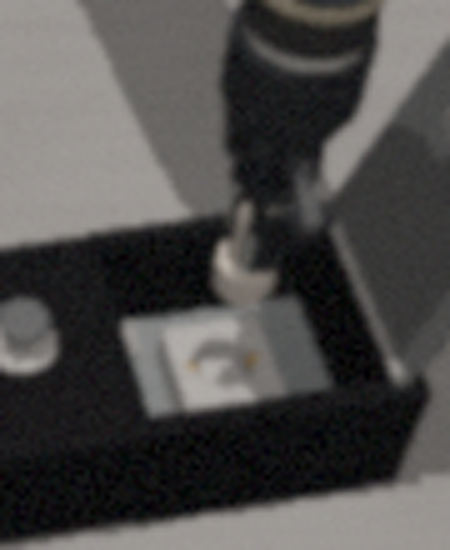

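The held foot centre is at crop (245,270), within about 1 mm of prediction, and the socket is at (221,361), also as predicted. I shift 1 mm in -y and descend to just above the mouth.

>>> {"api": "step_arm", "payload": {
  "steps": [
    {"claw": 1,"tx": 0,"ty": -0.0013,"tz": -0.0149,"rx": 0,"ry": 0,"rz": 0},
    {"claw": 1,"tx": 0,"ty": 0,"tz": -0.0149,"rx": 0,"ry": 0,"rz": 0},
    {"claw": 1,"tx": 0,"ty": 0,"tz": -0.0149,"rx": 0,"ry": 0,"rz": 0},
    {"claw": 1,"tx": 0,"ty": 0,"tz": -0.0149,"rx": 0,"ry": 0,"rz": 0},
    {"claw": 1,"tx": 0,"ty": 0,"tz": -0.0149,"rx": 0,"ry": 0,"rz": 0},
    {"claw": 1,"tx": 0,"ty": 0,"tz": -0.0149,"rx": 0,"ry": 0,"rz": 0},
    {"claw": 1,"tx": 0,"ty": 0,"tz": 0,"rx": 0,"ry": 0,"rz": 0},
    {"claw": 1,"tx": 0,"ty": 0,"tz": 0,"rx": 0,"ry": 0,"rz": 0}
  ]
}}

```text
clock: 13.85
tool_pos: [0.5102, 0.1832, 0.095]
orientation: [[-0.098, 0.995, -0.001], [0.995, 0.098, -0.0], [-0.0, -0.001, -1.0]]
ft_force: [-0.1, 0.7, -0.9]
width: 0.0231
grip_force: 39.4
```

>>> {"api": "step_arm", "payload": {
  "steps": [
    {"claw": 1,"tx": 0,"ty": 0,"tz": -0.004,"rx": 0,"ry": 0,"rz": 0},
    {"claw": 1,"tx": 0,"ty": 0,"tz": -0.004,"rx": 0,"ry": 0,"rz": 0},
    {"claw": 1,"tx": 0,"ty": 0,"tz": -0.004,"rx": 0,"ry": 0,"rz": 0},
    {"claw": 1,"tx": 0,"ty": 0,"tz": 0,"rx": 0,"ry": 0,"rz": 0},
    {"claw": 1,"tx": 0,"ty": 0,"tz": 0,"rx": 0,"ry": 0,"rz": 0}
  ]
}}

```text
clock: 14.35
tool_pos: [0.5105, 0.1832, 0.0865]
orientation: [[-0.098, 0.995, -0.0], [0.995, 0.098, -0.0], [-0.0, -0.0, -1.0]]
ft_force: [0.8, 0.5, -0.9]
width: 0.0227
grip_force: 39.4
```

>>> {"api": "step_arm", "payload": {
  "steps": [
    {"claw": 1,"tx": 0,"ty": 0,"tz": -0.0027,"rx": 0,"ry": 0,"rz": 0},
    {"claw": 1,"tx": 0,"ty": 0,"tz": -0.0027,"rx": 0,"ry": 0,"rz": 0},
    {"claw": 1,"tx": 0,"ty": 0,"tz": 0,"rx": 0,"ry": 0,"rz": 0}
  ]
}}

```text
clock: 14.65
tool_pos: [0.5102, 0.1831, 0.082]
orientation: [[-0.098, 0.995, -0.001], [0.995, 0.098, -0.0], [-0.0, -0.001, -1.0]]
ft_force: [-0.7, -0.5, -1.4]
width: 0.0231
grip_force: 39.4
```

>>> {"api": "step_arm", "payload": {
  "steps": [
    {"claw": 1,"tx": 0,"ty": 0,"tz": -0.0013,"rx": 0,"ry": 0,"rz": 0},
    {"claw": 1,"tx": 0,"ty": 0,"tz": -0.0013,"rx": 0,"ry": 0,"rz": 0},
    {"claw": 1,"tx": 0,"ty": 0,"tz": 0,"rx": 0,"ry": 0,"rz": 0}
  ]
}}

```text
clock: 14.95
tool_pos: [0.5104, 0.1832, 0.0803]
orientation: [[-0.098, 0.995, -0.0], [0.995, 0.098, -0.0], [-0.0, -0.0, -1.0]]
ft_force: [-0.1, -0.2, -1.6]
width: 0.0229
grip_force: 39.4
```

>>> {"api": "step_arm", "payload": {
  "steps": [
    {"claw": 1,"tx": 0,"ty": 0,"tz": -0.0013,"rx": 0,"ry": 0,"rz": 0},
    {"claw": 1,"tx": 0,"ty": 0,"tz": -0.0013,"rx": 0,"ry": 0,"rz": 0},
    {"claw": 1,"tx": 0,"ty": 0,"tz": 0,"rx": 0,"ry": 0,"rz": 0}
  ]
}}

```text
clock: 15.25
tool_pos: [0.5107, 0.1834, 0.0788]
orientation: [[-0.098, 0.995, 0.0], [0.995, 0.098, 0.001], [0.001, 0.001, -1.0]]
ft_force: [-0.1, -0.2, -1.1]
width: 0.0226
grip_force: 39.5
```

>>> {"api": "step_arm", "payload": {
  "steps": [
    {"claw": 1,"tx": 0,"ty": 0,"tz": -0.0013,"rx": 0,"ry": 0,"rz": 0},
    {"claw": 1,"tx": 0,"ty": 0,"tz": 0,"rx": 0,"ry": 0,"rz": 0},
    {"claw": 1,"tx": 0,"ty": 0,"tz": 0,"rx": 0,"ry": 0,"rz": 0}
  ]
}}

```text
clock: 15.55
tool_pos: [0.5108, 0.1835, 0.0784]
orientation: [[-0.098, 0.995, 0.001], [0.995, 0.098, 0.001], [0.001, 0.001, -1.0]]
ft_force: [-1.4, 1.2, 4.6]
width: 0.0228
grip_force: 39.9
```

>>> {"api": "step_arm", "payload": {
  "steps": [
    {"claw": 1,"tx": 0,"ty": 0,"tz": -0.0013,"rx": 0,"ry": 0,"rz": 0},
    {"claw": 1,"tx": 0,"ty": 0,"tz": 0,"rx": 0,"ry": 0,"rz": 0},
    {"claw": 1,"tx": 0,"ty": 0,"tz": 0,"rx": 0,"ry": 0,"rz": 0}
  ]
}}

```text
clock: 15.85
tool_pos: [0.5108, 0.1835, 0.0781]
orientation: [[-0.098, 0.995, 0.001], [0.995, 0.098, 0.001], [0.001, 0.001, -1.0]]
ft_force: [-2.9, 0.9, 7.1]
width: 0.0231
grip_force: 40.3
```

Run:
```python
from h import *
s=readout.read_state();print(s["ft_force"],s["torque"],s["tool_pos"]);viewer.get_image("top");s=readout.read_state();print(s["ft_force"],s["torque"],s["tool_pos"])
```

```text
[-2.91153988  0.91793519  7.0795516 ] [0.18382721 0.62142088 0.02837466] [0.51084042 0.18352313 0.07806003]
[-2.11006498  0.91676703  6.6099881 ] [ 0.2007189   0.58275495 -0.0446852 ] [0.51082112 0.18350192 0.07804132]
```

>>> {"api": "step_arm", "payload": {
  "steps": [
    {"claw": 1,"tx": -0.0013,"ty": 0.0005,"tz": 0,"rx": 0,"ry": 0,"rz": 0},
    {"claw": 1,"tx": 0,"ty": 0,"tz": 0,"rx": 0,"ry": 0,"rz": 0},
    {"claw": 1,"tx": 0,"ty": 0,"tz": 0,"rx": 0,"ry": 0,"rz": 0}
  ]
}}

```text
clock: 16.2
tool_pos: [0.5107, 0.1836, 0.0781]
orientation: [[-0.098, 0.995, 0.003], [0.995, 0.098, 0.0], [-0.0, 0.003, -1.0]]
ft_force: [-0.8, 0.0, 5.0]
width: 0.0228
grip_force: 39.9
```

>>> {"api": "step_arm", "payload": {
  "steps": [
    {"claw": 1,"tx": -0.0007,"ty": 0.0003,"tz": 0,"rx": 0,"ry": 0,"rz": 0},
    {"claw": 1,"tx": 0,"ty": 0,"tz": 0,"rx": 0,"ry": 0,"rz": 0},
    {"claw": 1,"tx": 0,"ty": 0,"tz": 0,"rx": 0,"ry": 0,"rz": 0}
  ]
}}

```text
clock: 16.5
tool_pos: [0.5106, 0.1836, 0.078]
orientation: [[-0.097, 0.995, 0.004], [0.995, 0.097, -0.0], [-0.001, 0.004, -1.0]]
ft_force: [-0.3, -0.3, 5.8]
width: 0.0228
grip_force: 39.9
```

>>> {"api": "step_arm", "payload": {
  "steps": [
    {"claw": 1,"tx": 0,"ty": 0,"tz": 0.0027,"rx": 0,"ry": 0,"rz": 0},
    {"claw": 1,"tx": 0,"ty": 0,"tz": 0,"rx": 0,"ry": 0,"rz": 0},
    {"claw": 1,"tx": 0,"ty": 0,"tz": 0,"rx": 0,"ry": 0,"rz": 0}
  ]
}}

```text
clock: 16.8
tool_pos: [0.5094, 0.1836, 0.0786]
orientation: [[-0.097, 0.995, 0.001], [0.995, 0.097, -0.0], [-0.001, 0.001, -1.0]]
ft_force: [1.8, 0.3, 1.3]
width: 0.0231
grip_force: 39.4
```

>>> {"api": "step_arm", "payload": {
  "steps": [
    {"claw": 1,"tx": 0,"ty": 0,"tz": -0.0013,"rx": 0,"ry": 0,"rz": 0},
    {"claw": 1,"tx": 0,"ty": 0,"tz": -0.0013,"rx": 0,"ry": 0,"rz": 0},
    {"claw": 1,"tx": 0,"ty": 0,"tz": 0,"rx": 0,"ry": 0,"rz": 0},
    {"claw": 1,"tx": 0,"ty": 0,"tz": 0,"rx": 0,"ry": 0,"rz": 0}
  ]
}}

```text
clock: 17.2
tool_pos: [0.5094, 0.1837, 0.0778]
orientation: [[-0.097, 0.995, 0.001], [0.995, 0.097, -0.0], [-0.0, 0.001, -1.0]]
ft_force: [-0.3, -0.5, 5.8]
width: 0.0229
grip_force: 40.3
```

>>> {"api": "step_arm", "payload": {
  "steps": [
    {"claw": 1,"tx": 0,"ty": 0,"tz": -0.0013,"rx": 0,"ry": 0,"rz": 0},
    {"claw": 1,"tx": 0,"ty": 0,"tz": 0,"rx": 0,"ry": 0,"rz": 0},
    {"claw": 1,"tx": 0,"ty": 0,"tz": 0,"rx": 0,"ry": 0,"rz": 0}
  ]
}}

```text
clock: 17.5
tool_pos: [0.5096, 0.1839, 0.0772]
orientation: [[-0.098, 0.995, 0.002], [0.995, 0.098, 0.0], [0.0, 0.002, -1.0]]
ft_force: [0.0, -0.4, 6.7]
width: 0.0231
grip_force: 40.4
```

Run:
```python
from h import *
a=viewer.get_image("scene");c=(270,120,360,230);save(a,"s6",c,5)
s=readout.read_state();p=s["tool_pos"];print(p,s["ft_force"],s["torque"])
print("sock",(proj(a,(.511,.1835,.05))-np.array(c[:2]))*5)
```

```text
[0.50960979 0.18389252 0.07722963] [-0.63957158 -0.92528279  6.88557484] [-0.06709978  0.10419617 -0.00371681]
sock [222.07673671 360.3952495 ]
```

View pics/s6.png

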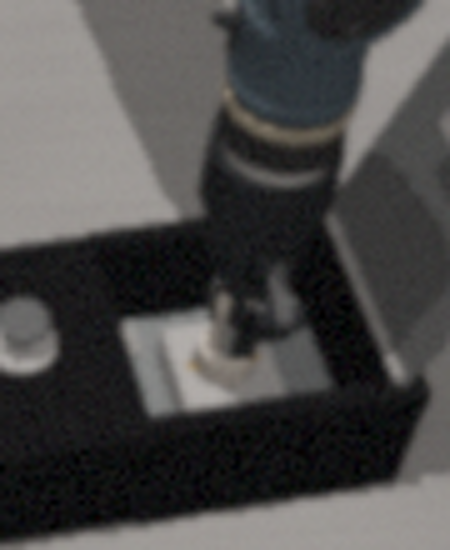

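The foot is centred in the hole with no side load or moment. The resistance is along the axis, so I push on gently.

>>> {"api": "step_arm", "payload": {
  "steps": [
    {"claw": 1,"tx": 0,"ty": 0,"tz": -0.0013,"rx": 0,"ry": 0,"rz": 0},
    {"claw": 1,"tx": 0,"ty": 0,"tz": 0,"rx": 0,"ry": 0,"rz": 0},
    {"claw": 1,"tx": 0,"ty": 0,"tz": 0,"rx": 0,"ry": 0,"rz": 0}
  ]
}}

```text
clock: 17.85
tool_pos: [0.5099, 0.1839, 0.0762]
orientation: [[-0.098, 0.995, 0.002], [0.995, 0.098, 0.0], [0.0, 0.003, -1.0]]
ft_force: [-0.2, -0.4, 6.4]
width: 0.0225
grip_force: 40.3
```

>>> {"api": "step_arm", "payload": {
  "steps": [
    {"claw": 1,"tx": 0,"ty": 0,"tz": -0.0013,"rx": 0,"ry": 0,"rz": 0},
    {"claw": 1,"tx": 0,"ty": 0,"tz": 0,"rx": 0,"ry": 0,"rz": 0},
    {"claw": 1,"tx": 0,"ty": 0,"tz": 0,"rx": 0,"ry": 0,"rz": 0}
  ]
}}

```text
clock: 18.15
tool_pos: [0.5101, 0.1839, 0.0749]
orientation: [[-0.098, 0.995, 0.003], [0.995, 0.098, 0.0], [-0.0, 0.003, -1.0]]
ft_force: [1.6, 0.2, 5.5]
width: 0.0227
grip_force: 40.0
```

>>> {"api": "step_arm", "payload": {
  "steps": [
    {"claw": 1,"tx": 0.0007,"ty": 0,"tz": -0.0013,"rx": 0,"ry": 0,"rz": 0},
    {"claw": 1,"tx": 0,"ty": 0,"tz": -0.0013,"rx": 0,"ry": 0,"rz": 0},
    {"claw": 1,"tx": 0,"ty": 0,"tz": 0,"rx": 0,"ry": 0,"rz": 0}
  ]
}}

```text
clock: 18.45
tool_pos: [0.51, 0.1838, 0.0722]
orientation: [[-0.098, 0.995, 0.001], [0.995, 0.098, 0.0], [-0.0, 0.001, -1.0]]
ft_force: [2.1, -0.5, 3.4]
width: 0.0226
grip_force: 39.8
```

>>> {"api": "step_arm", "payload": {
  "steps": [
    {"claw": 1,"tx": 0,"ty": 0,"tz": -0.0013,"rx": 0,"ry": 0,"rz": 0},
    {"claw": 1,"tx": 0,"ty": 0,"tz": -0.0013,"rx": 0,"ry": 0,"rz": 0},
    {"claw": 1,"tx": 0,"ty": 0,"tz": 0,"rx": 0,"ry": 0,"rz": 0}
  ]
}}

```text
clock: 18.75
tool_pos: [0.5097, 0.1838, 0.0696]
orientation: [[-0.098, 0.995, 0.0], [0.995, 0.098, -0.0], [-0.0, 0.0, -1.0]]
ft_force: [2.9, 0.8, 2.7]
width: 0.0227
grip_force: 39.7
```

>>> {"api": "step_arm", "payload": {
  "steps": [
    {"claw": 1,"tx": 0,"ty": 0,"tz": -0.0013,"rx": 0,"ry": 0,"rz": 0},
    {"claw": 1,"tx": 0,"ty": 0,"tz": -0.0013,"rx": 0,"ry": 0,"rz": 0},
    {"claw": 1,"tx": 0,"ty": 0,"tz": 0,"rx": 0,"ry": 0,"rz": 0}
  ]
}}

```text
clock: 19.05
tool_pos: [0.5094, 0.1838, 0.0675]
orientation: [[-0.098, 0.995, -0.0], [0.995, 0.098, -0.0], [-0.0, -0.0, -1.0]]
ft_force: [1.4, 0.2, 1.7]
width: 0.0225
grip_force: 39.8
```

>>> {"api": "step_arm", "payload": {
  "steps": [
    {"claw": 1,"tx": 0,"ty": 0,"tz": -0.0013,"rx": 0,"ry": 0,"rz": 0},
    {"claw": 1,"tx": 0,"ty": 0,"tz": 0,"rx": 0,"ry": 0,"rz": 0},
    {"claw": 1,"tx": 0,"ty": 0,"tz": 0,"rx": 0,"ry": 0,"rz": 0}
  ]
}}

```text
clock: 19.35
tool_pos: [0.5093, 0.1837, 0.0665]
orientation: [[-0.098, 0.995, -0.001], [0.995, 0.098, -0.0], [-0.0, -0.001, -1.0]]
ft_force: [2.1, 0.6, 1.4]
width: 0.0229
grip_force: 39.8
```

>>> {"api": "step_arm", "payload": {
  "steps": [
    {"claw": 1,"tx": 0,"ty": 0,"tz": -0.0013,"rx": 0,"ry": 0,"rz": 0},
    {"claw": 1,"tx": 0,"ty": 0,"tz": 0,"rx": 0,"ry": 0,"rz": 0},
    {"claw": 1,"tx": 0,"ty": 0,"tz": 0,"rx": 0,"ry": 0,"rz": 0}
  ]
}}

```text
clock: 19.65
tool_pos: [0.5093, 0.1838, 0.0661]
orientation: [[-0.098, 0.995, -0.001], [0.995, 0.098, -0.0], [0.0, -0.001, -1.0]]
ft_force: [0.3, 0.1, 4.6]
width: 0.0231
grip_force: 40.0
```

>>> {"api": "step_arm", "payload": {
  "steps": [
    {"claw": 1,"tx": 0,"ty": 0,"tz": -0.0013,"rx": 0,"ry": 0,"rz": 0},
    {"claw": 1,"tx": 0,"ty": 0,"tz": 0,"rx": 0,"ry": 0,"rz": 0},
    {"claw": 1,"tx": 0,"ty": 0,"tz": 0,"rx": 0,"ry": 0,"rz": 0}
  ]
}}

```text
clock: 19.95
tool_pos: [0.5093, 0.1838, 0.0661]
orientation: [[-0.098, 0.995, -0.0], [0.995, 0.098, 0.0], [0.0, -0.0, -1.0]]
ft_force: [-2.7, -0.7, 8.4]
width: 0.0228
grip_force: 40.5
```

Seated: it stopped dead at TCP z = 0.066, the computed home height. I unload, release and rise.

>>> {"api": "step_arm", "payload": {
  "steps": [
    {"claw": 1,"tx": 0,"ty": 0,"tz": 0.0025,"rx": 0,"ry": 0,"rz": 0},
    {"claw": 0.5,"tx": 0,"ty": 0,"tz": 0,"rx": 0,"ry": 0,"rz": 0},
    {"claw": 0.2,"tx": 0,"ty": 0,"tz": 0,"rx": 0,"ry": 0,"rz": 0},
    {"claw": 0,"tx": 0,"ty": 0,"tz": 0,"rx": 0,"ry": 0,"rz": 0},
    {"claw": 0,"tx": 0,"ty": 0,"tz": 0,"rx": 0,"ry": 0,"rz": 0},
    {"claw": 0,"tx": 0,"ty": 0,"tz": 0,"rx": 0,"ry": 0,"rz": 0}
  ]
}}

```text
clock: 20.55
tool_pos: [0.5091, 0.1837, 0.0664]
orientation: [[-0.098, 0.995, -0.001], [0.995, 0.098, -0.0], [-0.0, -0.001, -1.0]]
ft_force: [-0.0, 0.5, 0.2]
width: 0.0426
grip_force: 0.0
```

>>> {"api": "step_arm", "payload": {
  "steps": [
    {"claw": 0,"tx": 0,"ty": 0,"tz": 0.013,"rx": 0,"ry": 0,"rz": 0},
    {"claw": 0,"tx": 0,"ty": 0,"tz": 0.02,"rx": 0,"ry": 0,"rz": 0},
    {"claw": 0,"tx": 0,"ty": 0,"tz": 0.03,"rx": 0,"ry": 0,"rz": 0},
    {"claw": 0,"tx": 0,"ty": 0,"tz": 0.04,"rx": 0,"ry": 0,"rz": 0},
    {"claw": 0,"tx": 0,"ty": 0,"tz": 0.04,"rx": 0,"ry": 0,"rz": 0},
    {"claw": 0,"tx": 0,"ty": -0.04,"tz": 0.03,"rx": 0,"ry": 0,"rz": 0},
    {"claw": 0,"tx": 0,"ty": -0.06,"tz": 0,"rx": 0,"ry": 0,"rz": 0},
    {"claw": 0,"tx": 0,"ty": -0.06,"tz": 0,"rx": 0,"ry": 0,"rz": 0},
    {"claw": 0,"tx": 0,"ty": -0.06,"tz": 0,"rx": 0,"ry": 0,"rz": 0},
    {"claw": 0,"tx": 0,"ty": -0.06,"tz": 0,"rx": 0,"ry": 0,"rz": 0},
    {"claw": 0,"tx": 0,"ty": 0,"tz": 0,"rx": 0,"ry": 0,"rz": 0}
  ]
}}

```text
clock: 21.65
tool_pos: [0.51, -0.0313, 0.1985]
orientation: [[-0.09, 0.996, 0.003], [0.996, 0.09, -0.003], [-0.003, 0.002, -1.0]]
ft_force: [-0.7, -0.2, -0.7]
width: 0.043
grip_force: 0.0
```

Run:
```python
from h import *
a=viewer.get_image("scene");c=(150,110,370,260);save(a,"s7",c,3.6)
f=lambda X:np.round((proj(a,X)-np.array(c[:2]))*3.6)
print(f((.5095,.1835,.098)),f((.5095,.1835,.058)),f((.5095,.1835,.05)))
```

```text
[600. 261.] [593. 289.] [592. 294.]
```

View pics/s7.png

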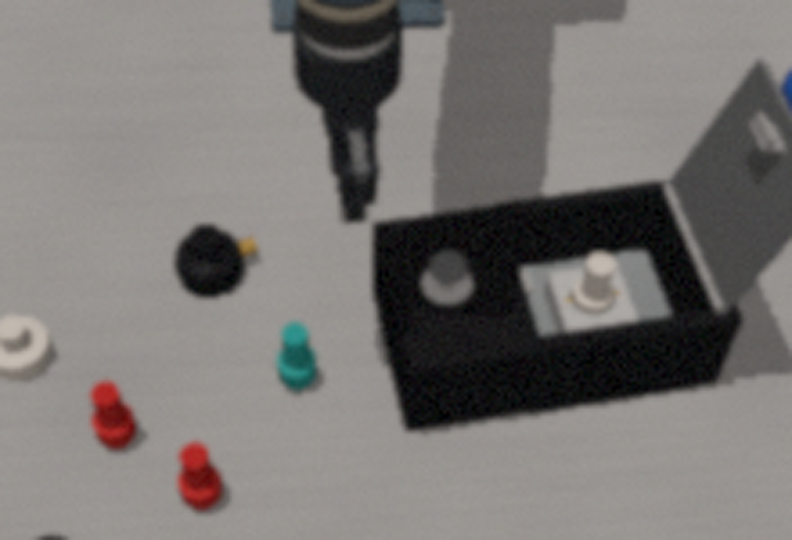

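The cartridge stands upright in the socket. Its top is at crop (600,260), against (600,261) predicted for home. The lid is open and the bystanders in view have not moved.

```bash
python3 -c "
from cell import ticket;print(ticket.finish_job())"
```

```text
the job is handed in; nothing more can be done
None
```

The job is handed in: the latch was pressed gently until the lid sprang open by itself, then the cartridge was pushed fully home, upright in the socket, and released, with the lid left open.

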